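# Fetch the fittings tote from the bench drawer and hold it level

## Robot

A 6-joint arm with a two-finger parallel gripper is mounted at the origin on the work surface. World frame = base frame: x ahead of the robot, y to its left, z up, the work surface at z = 0. Lengths are in m, angles in rad, forces in N, time in s.
With the tool pointing down it reaches from about 0.3 to 0.75 m from the base axis. Payload 8.5 kg.
Tool frame: the origin (TCP) lies at the very end of the fingers, on their centre line; the grasp point (between the pads) lies 19 mm behind it; z points along the fingers, x is the direction in which the jaws open and shut, and the axes are right-handed (so a half turn about z gives the same grasp; the last joint's range is limited). The gripper opens to 88 mm and grips with 3 to 60 N. Pads are 18 mm wide; open, the fingers measure 123 mm over their backs; the gripper's body (75 mm by 187 mm) begins 45 mm behind the grasp point.
Start: joints at [0.984, 0.381, 1.297, -0, 1.464, -0.215], TCP at [0.2, 0.512, 0.239] pointing down, gripper open.
Joint ranges: [-3.11, 3.11], [-0.89, 2.33], [0.22, 2.48], [-1.42, 4.56], [0.17, 2.85], [-2.88, 2.88]. Speed limits (rad/s): [2.39, 2.39, 3.14, 3.14, 3.14, 3.14].

## Interface

Orientations are given as a rotation vector (axis times angle).
In Python, from plant import arm gives the robot as it stands. The module is installed in compiled form; this text tells all that it offers.
- The arm moves only by the tool send_rows, never from a script. Its argument "deltas" is a list of rows, each an object of numbers: "tx", "ty", "tz": the shift along the tool's x, y, z in mm; "wx", "wy", "wz": the turn, a rotation vector about the tool's x, y, z in rad; "jaw": the closure, from -1 (fully open) to 1 (shut), so that 0 is half open. In form: [{"tx": .., "ty": .., "tz": .., "wx": .., "wy": .., "wz": .., "jaw": ..}, ...]. A call has 1 to 20 rows; each row shifts and turns the commanded pose from where the row before left it, along the tool's axes as they then stand; what a row does not reach is not made up. A row lasts 1/8 s, in which the tool goes at most 62.5 mm and 10.7 degrees, less where a joint would pass 70% of its speed; a pose out of reach is approached as far as the arm can. A call is refused whole if a number of a shift passes 62.5 or a number of a turn 0.188, either way. A call with a gripper value outside its range is refused whole. The fingers move at their own pace and stop on an object; the grip force is fixed at half the most. Time passes only in rows, so rows that do not move let the fingers close. It gives the time, the measured TCP pose, the force and the opening at its end, in the units of the state.
- arm.sense(): the state, without advancing time (a new reading comes with each control period).
- arm.get_image(name): name is "scene" or "top" or "wrist"; returns the picture (384x512x3 uint8, blue, green, red); there is no depth.
- arm.camera_model(name): a dict with "fx", "fy", "cx", "cy" (pixels), "R" (3x3) and "t" (3): a world point X has camera coordinates R X + t; the wrist camera has in their place "hand_eye" (4x4, takes a point from camera to tool coordinates, whose origin is the TCP and whose axes are the tool frame's). Camera axes: x right, y down, z forward; pixel columns grow to the right and rows downward; lengths in m; the calibration is good to about 2 mm. The wrist camera is an equidistant fisheye: a pixel r from the principal point sees the ray r / f radians off the axis. A picture is of the moment at which its call begins: read the wrist's pose just before it. camera_model takes no time and is no camera call.
- arm.job_done(): hands the job in, once; it reports no verdict.
The state is a dict: "t": time; "joints": joint angles; "qvel": joint speeds; "joint_torque": joint torques, N m; "tool_pos": TCP position; "orientation": TCP orientation; "force": force on the tool from outside, world axes, zero at the start; "wrist_torque": the same for the moment, N m; "gripper_width": finger opening in m.
Only numpy, scipy, OpenCV 4.12 (cv2) and the standard library are available. Lean on these libraries where they do the work, as an engineer would, in place of code of your own. Each camera call takes 0.05 s, during which the arm holds its last target. There are 200 camera calls.

## Task

Pull the upper drawer of the bench cabinet open by its steel bar handle, far enough for the wooden fittings tote inside to come straight out. Take the tote by its wooden handle, lift it up out of the drawer, keeping it level so that its four loose brass brackets stay in it, and finish while holding it still and level over the open drawer, its bottom well above the cabinet's top, for the joiner to take. Leave the block plane in the drawer, the lower drawer shut and everything else on the bench where it is.

Things in the scene. Friction and masses are not known exactly. Their poses are not given: they have to be found in the camera images.
- cabinet_front (a point): middle of the top front edge of the bench cabinet, a wooden case with two blue-fronted drawers: 320 mm deep (its x), 400 mm wide (its y), 190 mm high; it stays put on the bench; a pencil tin and a box stand on its top near the back; its front faces its own -x, roughly towards the robot, and drawers slide out along its own -x
- drawer (a joint): how far the upper drawer is pulled out, m: 0 shut, stop at 0.22; slides with some friction (about 2 N plus 8 N per m/s) and stays where it is left. The tote can come straight up once it is out by about 0.14. Its floor is 81 mm above the bench; its sides rise 77 mm and its front 95 mm above that floor
- drawer_handle (a point): middle of the upper drawer's steel bar handle: a horizontal round bar, 11 mm thick, 140 mm long along the cabinet's y, on two posts 119 mm apart, 35 mm in front of the drawer's face (29 mm free behind it), 152 mm above the bench, 38 mm below the cabinet's top; moves with the drawer; axes as the cabinet's
- drawer_bays (a point): point on the upper drawer's floor midway between its two front bays, each 140 mm (x) by 173 mm (y), centres 90 mm to either side along y, parted by a board 50 mm high; tote in one, plane in the other, either way round; 128 mm behind the bar handle's middle and 71 mm lower; moves with the drawer; axes as the cabinet's
- lower (a joint): how far the lower drawer is pulled out, m: 0 shut; to be left shut. It has a bar handle like the upper one, 38 mm above the bench
- tote_grip (a point): centre of the tote's handle, 76 mm above its underside. The tote: open dark wooden box 90 mm (x) by 130 mm (y), sides 35 mm high, ends rising to 89 mm; between the ends, above its middle, runs the handle: a pale flat slat along the tote's y, 14 mm thick (x), 24 mm high, 114 mm long, free below. About 0.4 kg loaded; its y roughly along the cabinet's y
- tote_floor (a point): centre of the tote's inner floor, 6 mm above its underside and 70 mm below the handle's centre; axes as the tote's, z up when level
- plane: steel block plane, 150 x 48 mm, 50 mm high, 0.6 kg, lying loose in the drawer's other bay; origin at the centre of its underside
- bracket1: small loose brass corner bracket, L-shaped, legs 26 mm, 14 mm high, standing on the tote's floor; origin at the middle of its underside
- bracket2: small loose brass corner bracket, L-shaped, legs 26 mm, 14 mm high, standing on the tote's floor; origin at the middle of its underside
- bracket3: small loose brass corner bracket, L-shaped, legs 26 mm, 14 mm high, standing on the tote's floor; origin at the middle of its underside
- bracket4: small loose brass corner bracket, L-shaped, legs 26 mm, 14 mm high, standing on the tote's floor; origin at the middle of its underside
- tray: half-finished wooden serving tray, 360 x 260 x 60 mm, on the bench to the robot's left; origin on its underside; to be left alone
- mallet: wooden mallet lying on the bench to the right, 310 mm long; origin on its underside; to be left alone
- square: try square with a dark wooden stock and steel blade, lying on the bench to the left; origin on its underside; to be left alone
- glue: yellow glue bottle with a red nozzle, 62 mm across, 190 mm tall, standing in the tray; origin on its underside; to be left alone
- sander_block: cork sanding block 100 x 65 x 31 mm, on the bench to the right; origin on its underside; to be left alone
- tape: yellow tape measure 70 x 42 x 62 mm, standing on the bench to the right; origin on its underside; to be left alone

How it is judged:
By the outcome, as a careful person would: the job done as asked, in the order asked, and still so for the second after the job is handed in, while the arm keeps its last pose, push and grip.
It also fails if it takes over 50 s, if anything falls off the work surface, if the arm or the gripper's body presses on something with over 40 N, if the wrist force passes 120 N, or if a joint passes its speed limit or range.

## Working session

There is one attempt and no reset: what is moved stays moved. The work goes in short steps, Python scripts to look and compute and a tool call to move; the robot and the scene stay as the last step left them, time stands still between calls to the robot, and variables do not carry over. Pictures are saved under pics/ and viewed, about 8 in all and at most 12, crops included, and the job is handed in when it is done.

Besides the shell and the picture viewer there is one more tool, called after ">>>" as name([rows], argument=value, ...), one row to a line, values as JSON. send_rows: Moves the arm, as the interface text tells. Its arguments: {"type":"object","properties":{"deltas":{"type":"array","items":{"type":"object","properties":{"tx":{"type":"number"},"ty":{"type":"number"},"tz":{"type":"number"},"wx":{"type":"number"},"wy":{"type":"number"},"wz":{"type":"number"},"jaw":{"type":"number"}}}}},"required":["deltas"]}

```bash
mkdir -p pics
python3 - <<'E'
from plant import arm
import cv2
print(arm.sense())
for n in("scene","top"):
    cv2.imwrite(f"pics/{n}1.png",arm.get_image(n)); print(n,arm.camera_model(n))
print(arm.camera_model("wrist"))
E
```

```text
{'t': 0.0, 'joints': array([ 9.83653120e-01,  3.81186383e-01,  1.29823405e+00,  3.84423716e-05,
        1.46361442e+00, -2.15286185e-01]), 'qvel': array([-0.00118568,  0.00087167, -0.00057414, -0.000413  ,  0.00134995,
       -0.00135412]), 'joint_torque': array([ 3.06844722e-04, -4.37936711e+01, -2.24558204e+01,  7.13476189e-02,
        3.52196221e-02, -1.07875667e-04]), 'tool_pos': array([0.19967031, 0.51218076, 0.23815195]), 'orientation': array([ 2.59339476e+00,  1.77221052e+00, -2.12241368e-03]), 'force': array([ 0.74271498, -0.4132347 ,  0.88366863]), 'wrist_torque': array([-0.06342261,  0.03668245, -0.01376576]), 'gripper_width': 0.08793889374511245}
scene {'fx': 463.08207678815984, 'fy': 463.08207678815984, 'cx': 259.92343514710916, 'cy': 191.10586091001883, 'R': array([[ 0.33260337,  0.94305489, -0.00474112],
       [ 0.78374152, -0.27920475, -0.5547918 ],
       [-0.52452286,  0.18080981, -0.83197571]]), 't': array([-0.192819  , -0.35360058,  2.30613567])}
top {'fx': 405.7060632430622, 'fy': 405.7060632430622, 'cx': 253.2058591780674, 'cy': 193.11892567496992, 'R': array([[ 0.02392975, -0.99957731, -0.01650945],
       [-0.99741812, -0.02275307, -0.06811313],
       [ 0.0677087 ,  0.01809675, -0.997541  ]]), 't': array([0.0241363 , 0.56049454, 1.48929399])}
{'fx': 297.3186396354542, 'fy': 297.3186396354542, 'cx': 257.6601480897765, 'cy': 190.17986980423166, 'hand_eye': array([[ 9.99999428e-01, -3.38885036e-04, -1.01417784e-03,
        -1.05896385e-03],
       [ 6.41827414e-04,  9.48823015e-01,  3.15807654e-01,
        -8.09486474e-02],
       [ 8.55252788e-04, -3.15808124e-01,  9.48822690e-01,
        -1.46892736e-01],
       [ 0.00000000e+00,  0.00000000e+00,  0.00000000e+00,
         1.00000000e+00]])}
```

View pics/scene1.png

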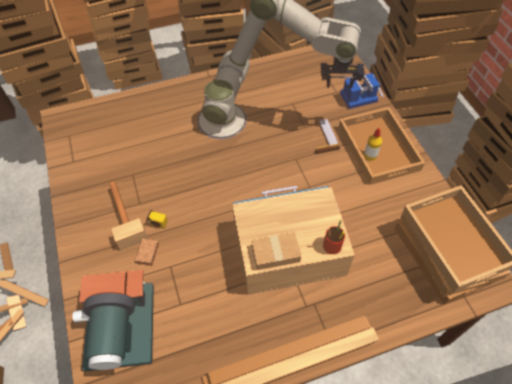

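View pics/top1.png

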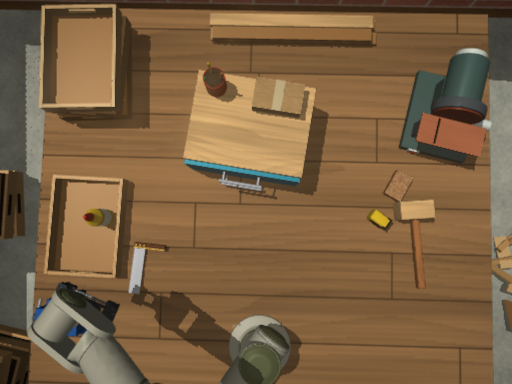

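The cabinet is in the middle of both views, with its blue fronts facing the robot. In the top view the handle runs from about (221,182) to (262,188). I'll zoom in there.

```bash
python3 - <<'E'
import cv2
a=cv2.imread("pics/top1.png")[145:205,180:320]
cv2.imwrite("pics/top1c.png",cv2.resize(a,None,fx=5.5,fy=5.5,interpolation=cv2.INTER_CUBIC))
E
cat > h.py <<'E'
import numpy as np
from scipy.spatial.transform import Rotation as Ro
from plant import arm
def ray(name,u,v,s=None):
    m=arm.camera_model(name)
    if name!="wrist":
        d=np.array([(u-m["cx"])/m["fx"],(v-m["cy"])/m["fy"],1]);R=m["R"]
        return -R.T@m["t"],R.T@d
    x,y=(u-m["cx"])/m["fx"],(v-m["cy"])/m["fy"];th=np.hypot(x,y)
    d=np.array([x/th*np.sin(th),y/th*np.sin(th),np.cos(th)])
    T=m["hand_eye"];R=Ro.from_rotvec(s["orientation"]).as_matrix()
    return R@T[:3,3]+s["tool_pos"],R@T[:3,:3]@d
def atz(name,u,v,z,s=None):
    o,d=ray(name,u,v,s);return o+d*(z-o[2])/d[2]
def pix(name,X,s=None):
    m=arm.camera_model(name)
    if name!="wrist":
        c=m["R"]@X+m["t"];return m["fx"]*c[0]/c[2]+m["cx"],m["fy"]*c[1]/c[2]+m["cy"]
    T=m["hand_eye"];R=Ro.from_rotvec(s["orientation"]).as_matrix()
    c=T[:3,:3].T@(R.T@(X-s["tool_pos"])-T[:3,3]);th=np.arctan2(np.hypot(c[0],c[1]),c[2]);k=m["fx"]*th/np.hypot(c[0],c[1])
    return k*c[0]+m["cx"],k*c[1]+m["cy"]
def go(pos,R):
    """deltas from present pose: mm in tool axes, rotvec in tool"""
    s=arm.sense();R0=Ro.from_rotvec(s["orientation"])
    print("t",s["t"],"tool mm",np.round(R0.inv().apply(np.array(pos)-s["tool_pos"])*1e3,1),"turn",np.round((R0.inv()*R).as_rotvec(),4))
E
```

```text
(no output)
```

View pics/top1c.png

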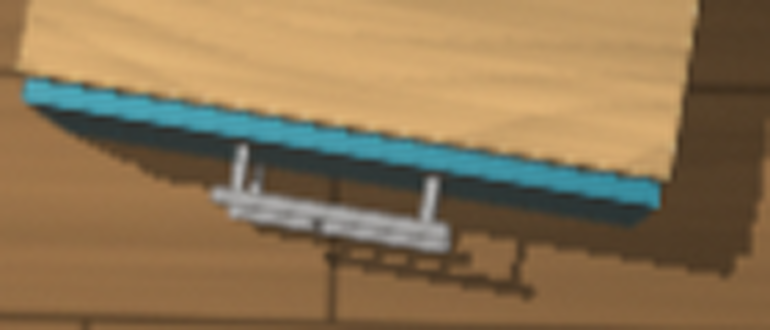

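Run:
```python
from h import *
f=lambda x,y,z:atz("top",180+x/5.5,145+y/5.5,z)
L,R=f(212,193,.152),f(449,230,.152); print(L,R,np.linalg.norm(L-R),(L+R)/2)
d=L-R;print("yaw bar",np.arctan2(-d[0],d[1]))
p,q=f(240,193,.152),f(430,223,.152); print("posts",p,q,np.linalg.norm(p-q),(p+q)/2)
A,B=f(22,76,.19),f(664,181,.19); d=A-B;print(A,B,np.linalg.norm(d),(A+B)/2,"yaw",np.arctan2(-d[0],d[1]))
```

```text
[0.59250412 0.15381555 0.152     ] [0.57284584 0.00673274 0.152     ] 0.1483907011303462 [0.58267498 0.08027415 0.152     ]
yaw bar -0.13286708324233043
posts [0.59289049 0.13647274 0.152     ] [0.57691501 0.01855051 0.152     ] 0.11899944603920157 [0.58490275 0.07751163 0.152     ]
[0.65723572 0.26696986 0.19      ] [ 0.60204346 -0.12140689  0.19      ] 0.3922788369727824 [0.62963959 0.07278148 0.19      ] yaw -0.14116489673101648
```

>>> send_rows([
  {"wz": 0.167,"tz": -4,"jaw": 0.43},
  {"wz": 0.167,"tz": -4,"jaw": 0.43},
  {"wz": 0.167,"tz": -4,"jaw": 0.43},
  {"wz": 0.167,"tz": -4,"jaw": 0.43},
  {"wz": 0.167,"tz": -4,"jaw": 0.43},
  {"wz": 0.167,"tz": -4,"jaw": 0.43},
  {"wz": 0.167,"tz": -4,"jaw": 0.43},
  {"wz": 0.167,"tz": -4,"jaw": 0.43},
  {"jaw": 0.43},
])

```text
schema error: expected keys tx, ty, tz, wx, wy, wz, jaw
```

Run:
```python
from h import *
a=-.137
R=Ro.from_matrix(np.array([[np.cos(a),np.sin(a),0],[np.sin(a),-np.cos(a),0],[0,0,-1]]))
go([.585,.078,.27],R);print(arm.sense()["gripper_width"])
```

```text
t 0.1 tool mm [-264.6  516.8  -31.6] turn [6.000e-04 1.200e-03 1.336e+00]
0.08794932206047251
```

All keys are required.

>>> send_rows([
  {"tx": 0,"ty": 0,"tz": -4,"wx": 0,"wy": 0,"wz": 0.167,"jaw": 0.43},
  {"tx": 0,"ty": 0,"tz": -4,"wx": 0,"wy": 0,"wz": 0.167,"jaw": 0.43},
  {"tx": 0,"ty": 0,"tz": -4,"wx": 0,"wy": 0,"wz": 0.167,"jaw": 0.43},
  {"tx": 0,"ty": 0,"tz": -4,"wx": 0,"wy": 0,"wz": 0.167,"jaw": 0.43},
  {"tx": 0,"ty": 0,"tz": -4,"wx": 0,"wy": 0,"wz": 0.167,"jaw": 0.43},
  {"tx": 0,"ty": 0,"tz": -4,"wx": 0,"wy": 0,"wz": 0.167,"jaw": 0.43},
  {"tx": 0,"ty": 0,"tz": -4,"wx": 0,"wy": 0,"wz": 0.167,"jaw": 0.43},
  {"tx": 0,"ty": 0,"tz": -4,"wx": 0,"wy": 0,"wz": 0.167,"jaw": 0.43},
  {"tx": 0,"ty": 0,"tz": 0,"wx": 0,"wy": 0,"wz": 0,"jaw": 0.43},
])

```text
t: 1.23
tool_pos: [0.1998, 0.5124, 0.2707]
orientation: [3.134, -0.213, -0.0]
force: [0.1, 0.1, -0.6]
gripper_width: 0.0252
```

```bash
cat >> h.py <<'E'
def down(a): return Ro.from_matrix(np.array([[np.cos(a),np.sin(a),0],[np.sin(a),-np.cos(a),0],[0,0,-1]]))
E
python3 - <<'E'
from h import *
go([.585,.078,.27],down(-.137));print(arm.sense()["gripper_width"])
E
```

```text
t 1.225 tool mm [440.4 378.4   0.7] turn [0.0001 0.0001 0.0015]
0.02517779104416821
```

>>> send_rows([
  {"tx": 18,"ty": 16,"tz": 0,"wx": 0,"wy": 0,"wz": 0,"jaw": 0.43},
  {"tx": 37,"ty": 31.5,"tz": 0,"wx": 0,"wy": 0,"wz": 0,"jaw": 0.43},
  {"tx": 37,"ty": 31.5,"tz": 0,"wx": 0,"wy": 0,"wz": 0,"jaw": 0.43},
  {"tx": 37,"ty": 31.5,"tz": 0,"wx": 0,"wy": 0,"wz": 0,"jaw": 0.43},
  {"tx": 37,"ty": 31.5,"tz": 0,"wx": 0,"wy": 0,"wz": 0,"jaw": 0.43},
  {"tx": 37,"ty": 31.5,"tz": 0,"wx": 0,"wy": 0,"wz": 0,"jaw": 0.43},
  {"tx": 37,"ty": 31.5,"tz": 0,"wx": 0,"wy": 0,"wz": 0,"jaw": 0.43},
  {"tx": 37,"ty": 31.5,"tz": 0,"wx": 0,"wy": 0,"wz": 0,"jaw": 0.43},
  {"tx": 37,"ty": 31.5,"tz": 0,"wx": 0,"wy": 0,"wz": 0,"jaw": 0.43},
  {"tx": 37,"ty": 31.5,"tz": 0,"wx": 0,"wy": 0,"wz": 0,"jaw": 0.43},
  {"tx": 37,"ty": 31.5,"tz": 0,"wx": 0,"wy": 0,"wz": 0,"jaw": 0.43},
  {"tx": 37,"ty": 31.5,"tz": 0,"wx": 0,"wy": 0,"wz": 0,"jaw": 0.43},
  {"tx": 15.4,"ty": 15.9,"tz": 0,"wx": 0,"wy": 0,"wz": 0,"jaw": 0.43},
  {"tx": 0,"ty": 0,"tz": 0,"wx": 0,"wy": 0,"wz": 0,"jaw": 0.43},
  {"tx": 0,"ty": 0,"tz": 0,"wx": 0,"wy": 0,"wz": 0,"jaw": 0.43},
])

```text
t: 3.1
tool_pos: [0.5836, 0.0786, 0.2709]
orientation: [-3.134, 0.212, 0.0]
force: [0.7, -0.4, 0.0]
gripper_width: 0.025
```

Run:
```python
from h import *
import cv2
s=arm.sense();go([.585,.078,.27],down(-.137))
im=arm.get_image("wrist");cv2.imwrite("pics/w1.png",im)
c=np.array([.585,.078,.152]);y=np.array([.137,.99,0])
for k in(-.07,0,.07):print(pix("wrist",c+k*y,s))
cv2.imwrite("pics/w1v.png",cv2.resize(im,None,fx=1.5,fy=1.5,interpolation=cv2.INTER_CUBIC))
```

```text
t 3.1 tool mm [1.5 0.4 0.9] turn [-0.0003  0.0003  0.002 ]
(np.float64(258.09292518753085), np.float64(248.35008242555637))
(np.float64(258.2756748652149), np.float64(182.76795149851256))
(np.float64(258.4622138928673), np.float64(107.18603375284431))
```

View pics/w1v.png

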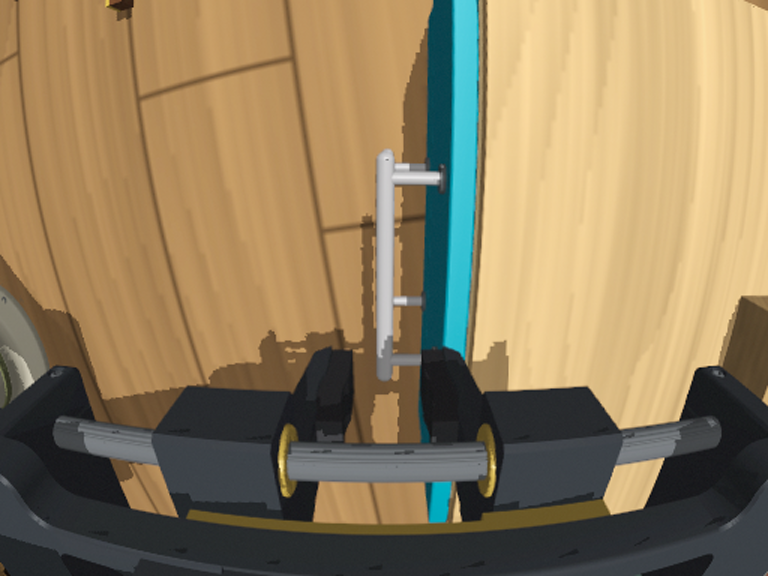

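The bar is centred between the fingers, running (257,101) to (257,252) in the wrist view, with the prediction at u=258. I'll descend now.

>>> send_rows([
  {"tx": 0,"ty": 0,"tz": 15,"wx": 0,"wy": 0,"wz": 0,"jaw": 0.43},
  {"tx": 0,"ty": 0,"tz": 20,"wx": 0,"wy": 0,"wz": 0,"jaw": 0.43},
  {"tx": 0,"ty": 0,"tz": 20,"wx": 0,"wy": 0,"wz": 0,"jaw": 0.43},
  {"tx": 0,"ty": 0,"tz": 20,"wx": 0,"wy": 0,"wz": 0,"jaw": 0.43},
  {"tx": 0,"ty": 0,"tz": 15,"wx": 0,"wy": 0,"wz": 0,"jaw": 0.43},
  {"tx": 0,"ty": 0,"tz": 10,"wx": 0,"wy": 0,"wz": 0,"jaw": 0.43},
  {"tx": 0,"ty": 0,"tz": 10,"wx": 0,"wy": 0,"wz": 0,"jaw": 0.43},
  {"tx": 0,"ty": 0,"tz": 10,"wx": 0,"wy": 0,"wz": 0,"jaw": 0.43},
  {"tx": 0,"ty": 0,"tz": 8,"wx": 0,"wy": 0,"wz": 0,"jaw": 0.43},
  {"tx": 0,"ty": 0,"tz": 3,"wx": 0,"wy": 0,"wz": 0,"jaw": 0.43},
  {"tx": 0,"ty": 0,"tz": 0,"wx": 0,"wy": 0,"wz": 0,"jaw": 0.43},
])

```text
t: 4.53
tool_pos: [0.5844, 0.0774, 0.1397]
orientation: [3.134, -0.215, -0.0]
force: [1.0, 0.7, -0.2]
gripper_width: 0.0252
```

>>> send_rows([
  {"tx": 0,"ty": 0,"tz": 0,"wx": 0,"wy": 0,"wz": 0,"jaw": 1},
  {"tx": 0,"ty": 0,"tz": 0,"wx": 0,"wy": 0,"wz": 0,"jaw": 1},
  {"tx": 0,"ty": 0,"tz": 0,"wx": 0,"wy": 0,"wz": 0,"jaw": 1},
  {"tx": 0,"ty": 0,"tz": 0,"wx": 0,"wy": 0,"wz": 0,"jaw": 1},
])

```text
t: 5.03
tool_pos: [0.583, 0.0776, 0.1399]
orientation: [3.134, -0.215, -0.005]
force: [-6.6, -0.4, 4.1]
gripper_width: 0.0098
```

>>> send_rows([
  {"tx": -4,"ty": 0,"tz": 0,"wx": 0,"wy": 0,"wz": 0,"jaw": 1},
  {"tx": -8,"ty": 0,"tz": 0,"wx": 0,"wy": 0,"wz": 0,"jaw": 1},
  {"tx": -11,"ty": 0,"tz": 0,"wx": 0,"wy": 0,"wz": 0,"jaw": 1},
  {"tx": -11,"ty": 0,"tz": 0,"wx": 0,"wy": 0,"wz": 0,"jaw": 1},
  {"tx": -11,"ty": 0,"tz": 0,"wx": 0,"wy": 0,"wz": 0,"jaw": 1},
  {"tx": -11,"ty": 0,"tz": 0,"wx": 0,"wy": 0,"wz": 0,"jaw": 1},
  {"tx": -11,"ty": 0,"tz": 0,"wx": 0,"wy": 0,"wz": 0,"jaw": 1},
  {"tx": -11,"ty": 0,"tz": 0,"wx": 0,"wy": 0,"wz": 0,"jaw": 1},
])

```text
t: 6.02
tool_pos: [0.5065, 0.0885, 0.1399]
orientation: [-3.134, 0.215, -0.001]
force: [3.3, 4.8, 1.3]
gripper_width: 0.0098
```

>>> send_rows([
  {"tx": -11,"ty": 0,"tz": 0,"wx": 0,"wy": 0,"wz": 0,"jaw": 1},
  {"tx": -11,"ty": 0,"tz": 0,"wx": 0,"wy": 0,"wz": 0,"jaw": 1},
  {"tx": -11,"ty": 0,"tz": 0,"wx": 0,"wy": 0,"wz": 0,"jaw": 1},
  {"tx": -11,"ty": 0,"tz": 0,"wx": 0,"wy": 0,"wz": 0,"jaw": 1},
  {"tx": -11,"ty": 0,"tz": 0,"wx": 0,"wy": 0,"wz": 0,"jaw": 1},
  {"tx": -11,"ty": 0,"tz": 0,"wx": 0,"wy": 0,"wz": 0,"jaw": 1},
  {"tx": -11,"ty": 0,"tz": 0,"wx": 0,"wy": 0,"wz": 0,"jaw": 1},
  {"tx": -11,"ty": 0,"tz": 0,"wx": 0,"wy": 0,"wz": 0,"jaw": 1},
  {"tx": -11,"ty": 0,"tz": 0,"wx": 0,"wy": 0,"wz": 0,"jaw": 1},
  {"tx": -9,"ty": 0,"tz": 0,"wx": 0,"wy": 0,"wz": 0,"jaw": 1},
  {"tx": -7,"ty": 0,"tz": 0,"wx": 0,"wy": 0,"wz": 0,"jaw": 1},
  {"tx": -4,"ty": 0,"tz": 0,"wx": 0,"wy": 0,"wz": 0,"jaw": 1},
  {"tx": 0,"ty": 0,"tz": 0,"wx": 0,"wy": 0,"wz": 0,"jaw": 1},
  {"tx": 0,"ty": 0,"tz": 0,"wx": 0,"wy": 0,"wz": 0,"jaw": 0.43},
  {"tx": 0,"ty": 0,"tz": 0,"wx": 0,"wy": 0,"wz": 0,"jaw": 0.43},
  {"tx": 0,"ty": 0,"tz": 0,"wx": 0,"wy": 0,"wz": 0,"jaw": 0.43},
])

```text
t: 8.02
tool_pos: [0.3889, 0.1041, 0.1397]
orientation: [3.134, -0.215, -0.001]
force: [0.0, -0.4, 0.2]
gripper_width: 0.025
```

>>> send_rows([
  {"tx": 0,"ty": 0,"tz": -10,"wx": 0,"wy": 0,"wz": 0,"jaw": 0.43},
  {"tx": 0,"ty": 0,"tz": -20,"wx": 0,"wy": 0,"wz": 0,"jaw": 0.43},
  {"tx": 0,"ty": 0,"tz": -30,"wx": 0,"wy": 0,"wz": 0,"jaw": 0.43},
  {"tx": 0,"ty": 0,"tz": -40,"wx": 0,"wy": 0,"wz": 0,"jaw": 0.43},
  {"tx": 0,"ty": 0,"tz": -40,"wx": 0,"wy": 0,"wz": 0,"jaw": 0.43},
  {"tx": 20,"ty": 0,"tz": -30,"wx": 0,"wy": 0,"wz": 0,"jaw": 0},
  {"tx": 30,"ty": 0,"tz": -20,"wx": 0,"wy": 0,"wz": 0,"jaw": 0},
  {"tx": 30,"ty": 0,"tz": 0,"wx": 0,"wy": 0,"wz": 0,"jaw": 0},
  {"tx": 20,"ty": 0,"tz": 0,"wx": 0,"wy": 0,"wz": 0,"jaw": 0},
  {"tx": 0,"ty": 0,"tz": 0,"wx": 0,"wy": 0,"wz": 0,"jaw": 0},
  {"tx": 0,"ty": 0,"tz": 0,"wx": 0,"wy": 0,"wz": 0,"jaw": 0},
])

```text
t: 9.4
tool_pos: [0.4875, 0.0908, 0.3301]
orientation: [3.134, -0.215, -0.0]
force: [-0.0, 0.1, 0.4]
gripper_width: 0.0439
```

Run:
```python
from h import *
import cv2
s=arm.sense();np.save("s2.npy",np.r_[s["tool_pos"],s["orientation"]])
im=arm.get_image("wrist");cv2.imwrite("pics/w2.png",im);cv2.imwrite("pics/t2.png",arm.get_image("top"))
c=np.array([.516,.0865,.081]);y=np.array([.137,.99,0])
for k in(-.09,.09):print(np.array(pix("wrist",c+k*y+[0,0,.076],s))*1.5)
cv2.imwrite("pics/w2v.png",cv2.resize(im,None,fx=1.5,fy=1.5,interpolation=cv2.INTER_CUBIC))
```

```text
[420.76712481 360.65671257]
[425.93775774 129.97227881]
```

View pics/w2v.png

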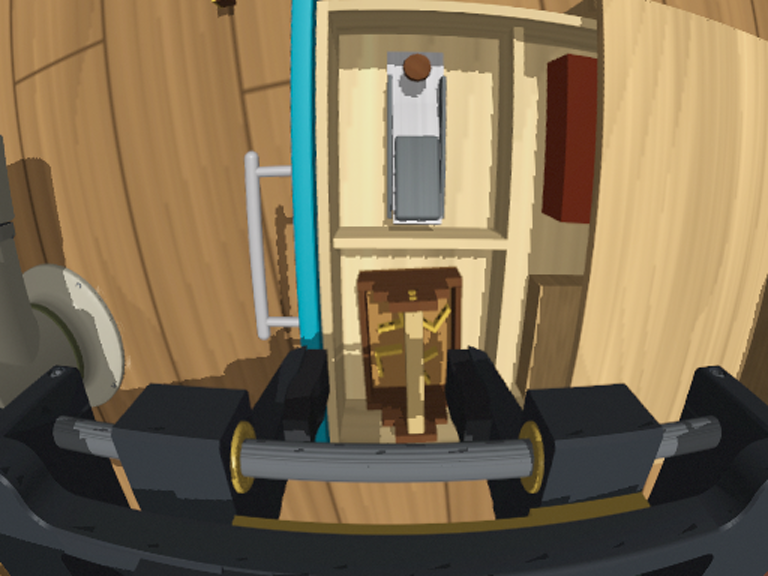

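The tote is in the bay nearer y-negative. Its slat runs from about (413,309) to (415,432), and the plane is in the other bay.

Run:
```python
from h import *
import cv2
v=np.load("s2.npy");s=dict(tool_pos=v[:3],orientation=v[3:])
A,B=[atz("wrist",u/1.5,w/1.5,.169,s) for u,w in((413.5,309),(415.5,432))]
d=A-B;print(A,B,np.linalg.norm(d),(A+B)/2,"yaw",np.arctan2(-d[0],d[1]))
m=(A+B)/2;go([m[0],m[1],.30],down(-.137))
im=cv2.imread("pics/w2.png")[165:305,215:330];cv2.imwrite("pics/w2c.png",cv2.resize(im,None,fx=4,fy=4,interpolation=cv2.INTER_CUBIC))
```

```text
[0.50282958 0.04789173 0.169     ] [ 0.49193858 -0.06517075  0.169     ] 0.11358581784807299 [ 0.49738408 -0.00863951  0.169     ] yaw -0.09603100545768549
t 9.5 tool mm [23.3 97.2 30.2] turn [-0.     -0.0004  0.0003]
```

View pics/w2c.png

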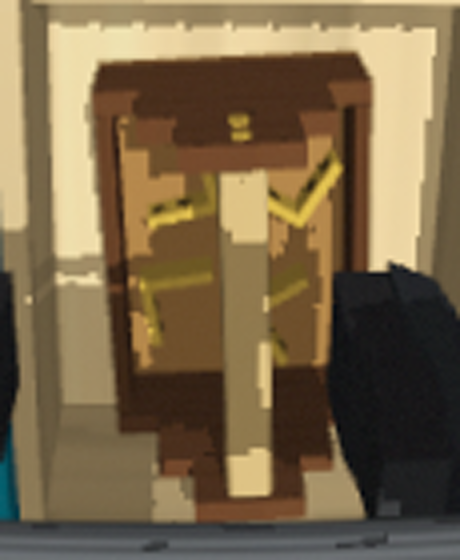

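>>> send_rows([
  {"tx": 3.3,"ty": 12,"tz": 0,"wx": 0,"wy": 0,"wz": 0,"jaw": 0},
  {"tx": 5,"ty": 20,"tz": 10,"wx": 0,"wy": 0,"wz": 0,"jaw": 0},
  {"tx": 5,"ty": 20,"tz": 20,"wx": 0,"wy": 0,"wz": 0,"jaw": 0},
  {"tx": 5,"ty": 20,"tz": 20,"wx": 0,"wy": 0,"wz": 0,"jaw": 0},
  {"tx": 5,"ty": 15,"tz": 20,"wx": 0,"wy": 0,"wz": 0,"jaw": 0},
  {"tx": 0,"ty": 10.2,"tz": 20,"wx": 0,"wy": 0,"wz": -0.045,"jaw": 0},
  {"tx": 0,"ty": 0,"tz": 0,"wx": 0,"wy": 0,"wz": 0,"jaw": 0},
  {"tx": 0,"ty": 0,"tz": 0,"wx": 0,"wy": 0,"wz": 0,"jaw": 0},
])

```text
t: 10.5
tool_pos: [0.4983, -0.0089, 0.2407]
orientation: [3.138, -0.146, 0.002]
force: [0.1, -0.4, 0.2]
gripper_width: 0.044
```

Run:
```python
from h import *
import cv2
s=arm.sense();np.save("s3.npy",np.r_[s["tool_pos"],s["orientation"]])
im=arm.get_image("wrist");cv2.imwrite("pics/w3.png",im)
go([.4974,-.0086,.138],down(-.092))
for k in(-.057,.057):print(np.array(pix("wrist",np.array([.4974,-.0086,.169])+k*np.array([.092,.996,0]),s))*2-[300,200])
cv2.imwrite("pics/w3v.png",cv2.resize(im[100:384,150:400],None,fx=2,fy=2,interpolation=cv2.INTER_CUBIC))
```

```text
t 10.55 tool mm [-1.200e+00 -1.000e-01  1.028e+02] turn [ 0.0002 -0.0017 -0.0004]
[211.06686313 323.12684388]
[209.88602147  52.94236267]
```

View pics/w3v.png

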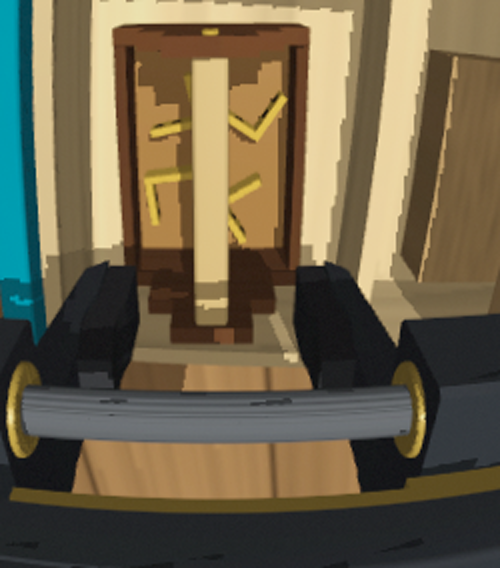

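The slat runs from (210,60) to (211,325), which matches the prediction, and all four brackets are visible. I'll descend, grip and check.

>>> send_rows([
  {"tx": -1,"ty": 0,"tz": 10,"wx": 0,"wy": 0,"wz": 0,"jaw": 0},
  {"tx": 0,"ty": 1,"tz": 15,"wx": 0,"wy": 0,"wz": 0,"jaw": 0},
  {"tx": 0,"ty": 0,"tz": 15,"wx": 0,"wy": 0,"wz": 0,"jaw": 0},
  {"tx": 0,"ty": 0,"tz": 15,"wx": 0,"wy": 0,"wz": 0,"jaw": 0},
  {"tx": 0,"ty": 0,"tz": 15,"wx": 0,"wy": 0,"wz": 0,"jaw": 0},
  {"tx": 0,"ty": 0,"tz": 12,"wx": 0,"wy": 0,"wz": 0,"jaw": 0},
  {"tx": 0,"ty": 0,"tz": 10,"wx": 0,"wy": 0,"wz": 0,"jaw": 0},
  {"tx": 0,"ty": 0,"tz": 7,"wx": 0,"wy": 0,"wz": 0,"jaw": 0},
  {"tx": 0,"ty": 0,"tz": 4,"wx": 0,"wy": 0,"wz": 0,"jaw": 0.3},
  {"tx": 0,"ty": 0,"tz": 0,"wx": 0,"wy": 0,"wz": 0,"jaw": 0.4},
  {"tx": 0,"ty": 0,"tz": 0,"wx": 0,"wy": 0,"wz": 0,"jaw": 0.6},
])

```text
t: 11.92
tool_pos: [0.4972, -0.0097, 0.137]
orientation: [3.138, -0.144, 0.001]
force: [0.4, -0.1, -1.1]
gripper_width: 0.0191
```

>>> send_rows([
  {"tx": 0,"ty": 0,"tz": 0,"wx": 0,"wy": 0,"wz": 0,"jaw": 1},
  {"tx": 0,"ty": 0,"tz": 0,"wx": 0,"wy": 0,"wz": 0,"jaw": 1},
  {"tx": 0,"ty": 0,"tz": 0,"wx": 0,"wy": 0,"wz": 0,"jaw": 1},
  {"tx": 0,"ty": 0,"tz": 0,"wx": 0,"wy": 0,"wz": 0,"jaw": 1},
])

```text
t: 12.42
tool_pos: [0.497, -0.0098, 0.1369]
orientation: [3.138, -0.144, 0.0]
force: [-1.9, 0.6, 3.1]
gripper_width: 0.0136
```

Gripped at 13.6 mm, close to the slat's 14 mm thickness. I'll lift slowly and check the force.

>>> send_rows([
  {"tx": 0,"ty": 0,"tz": -2,"wx": 0,"wy": 0,"wz": 0,"jaw": 1},
  {"tx": 0,"ty": 0,"tz": -4,"wx": 0,"wy": 0,"wz": 0,"jaw": 1},
  {"tx": 0,"ty": 0,"tz": -6,"wx": 0,"wy": 0,"wz": 0,"jaw": 1},
  {"tx": 0,"ty": 0,"tz": -8,"wx": 0,"wy": 0,"wz": 0,"jaw": 1},
  {"tx": 0,"ty": 0,"tz": -6,"wx": 0,"wy": 0,"wz": 0,"jaw": 1},
  {"tx": 0,"ty": 0,"tz": -4,"wx": 0,"wy": 0,"wz": 0,"jaw": 1},
  {"tx": 0,"ty": 0,"tz": 0,"wx": 0,"wy": 0,"wz": 0,"jaw": 1},
])

```text
t: 13.3
tool_pos: [0.4971, -0.0098, 0.167]
orientation: [3.138, -0.144, 0.001]
force: [-0.3, 0.3, -4.3]
gripper_width: 0.0135
```

Run:
```python
from h import *
import cv2
s=arm.sense();print(s["force"],s["wrist_torque"],s["gripper_width"])
im=arm.get_image("wrist");cv2.imwrite("pics/w4v.png",cv2.resize(im,None,fx=1.5,fy=1.5,interpolation=cv2.INTER_CUBIC))
```

```text
[-0.27401939  0.29830468 -4.32938462] [-0.0506173   0.0799563   0.01167846] 0.013493701942361222
```

View pics/w4v.png

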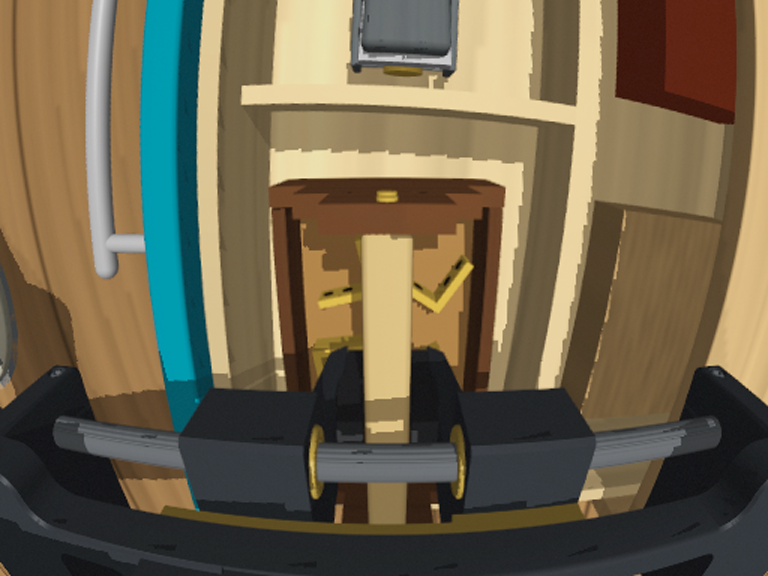

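The tote hangs level and clear: the force is 4.3 N, its full weight, and it shows no tilt. I'll lift it the rest of the way.

>>> send_rows([
  {"tx": 0,"ty": 0,"tz": -4,"wx": 0,"wy": 0,"wz": 0,"jaw": 1},
  {"tx": 0,"ty": 0,"tz": -8,"wx": 0,"wy": 0,"wz": 0,"jaw": 1},
  {"tx": 0,"ty": 0,"tz": -12,"wx": 0,"wy": 0,"wz": 0,"jaw": 1},
  {"tx": 0,"ty": 0,"tz": -14,"wx": 0,"wy": 0,"wz": 0,"jaw": 1},
  {"tx": 0,"ty": 0,"tz": -14,"wx": 0,"wy": 0,"wz": 0,"jaw": 1},
  {"tx": 0,"ty": 0,"tz": -14,"wx": 0,"wy": 0,"wz": 0,"jaw": 1},
  {"tx": 0,"ty": 0,"tz": -14,"wx": 0,"wy": 0,"wz": 0,"jaw": 1},
  {"tx": 0,"ty": 0,"tz": -14,"wx": 0,"wy": 0,"wz": 0,"jaw": 1},
  {"tx": 0,"ty": 0,"tz": -14,"wx": 0,"wy": 0,"wz": 0,"jaw": 1},
  {"tx": 0,"ty": 0,"tz": -14,"wx": 0,"wy": 0,"wz": 0,"jaw": 1},
  {"tx": 0,"ty": 0,"tz": -14,"wx": 0,"wy": 0,"wz": 0,"jaw": 1},
  {"tx": 0,"ty": 0,"tz": -14,"wx": 0,"wy": 0,"wz": 0,"jaw": 1},
  {"tx": 0,"ty": 0,"tz": -14,"wx": 0,"wy": 0,"wz": 0,"jaw": 1},
  {"tx": 0,"ty": 0,"tz": -12,"wx": 0,"wy": 0,"wz": 0,"jaw": 1},
  {"tx": 0,"ty": 0,"tz": -8,"wx": 0,"wy": 0,"wz": 0,"jaw": 1},
  {"tx": 0,"ty": 0,"tz": -4,"wx": 0,"wy": 0,"wz": 0,"jaw": 1},
  {"tx": 0,"ty": 0,"tz": 0,"wx": 0,"wy": 0,"wz": 0,"jaw": 1},
  {"tx": 0,"ty": 0,"tz": 0,"wx": 0,"wy": 0,"wz": 0,"jaw": 1},
  {"tx": 0,"ty": 0,"tz": 0,"wx": 0,"wy": 0,"wz": 0,"jaw": 1},
  {"tx": 0,"ty": 0,"tz": 0,"wx": 0,"wy": 0,"wz": 0,"jaw": 1},
])

```text
t: 15.85
tool_pos: [0.497, -0.0097, 0.3546]
orientation: [-3.138, 0.144, 0.001]
force: [-0.3, -0.0, -3.2]
gripper_width: 0.0139
```

Run:
```python
from h import *
import cv2
s=arm.sense();print(s["t"],s["tool_pos"],s["force"],s["wrist_torque"],s["gripper_width"],abs(s["qvel"]).max())
a=arm.get_image("wrist");b=arm.get_image("scene")[110:302,150:406]
cv2.imwrite("pics/f.png",np.hstack([cv2.resize(a,(400,300)),cv2.resize(b,(400,300),interpolation=cv2.INTER_CUBIC)]))
```

```text
15.85 [ 0.49699799 -0.00971437  0.35458396] [-0.28388433 -0.01062059 -3.2219957 ] [-0.0745223   0.08343479  0.00101684] 0.0139137407491039 0.0019287168932367795
```

View pics/f.png

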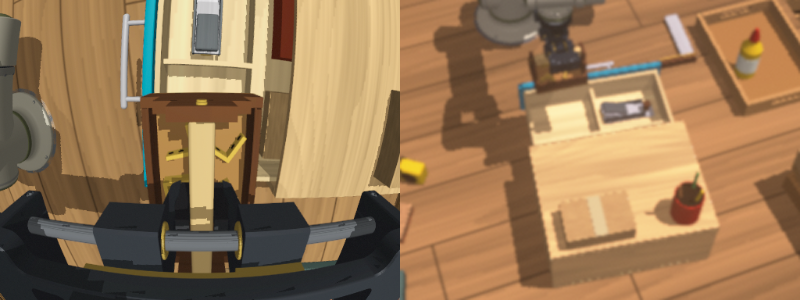

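```bash
python3 -c "
from plant import arm
print(arm.job_done())"
```

```text
the job is handed in; nothing more can be done
None
```

I pulled the upper drawer out about 0.196 m by its bar handle, took the tote by its slat and lifted it straight up. I handed the job in at about 16 s with the tote held still and level over the open drawer, its bottom about 0.30 m above the bench and 0.11 m above the cabinet's top.

- **Grip and level:** The jaw opening was 13.9 mm on the 14 mm slat, the arm was still, and the slat had not shifted in the jaws between the start and end of the lift.
- **Surroundings:** The plane was still in its bay. I saw nothing on the cabinet top or the nearby bench that looked moved, but I didn't take a closing picture of the whole bench. I also didn't check the lower drawer separately.
- **Brackets:** All four were visible just before gripping. In the last wrist view two are in plain sight, in the same place, and the other two are hidden behind the fingers.
- **Disagreement:** The measured load read 4.3 N early in the lift and 3.2 N at the end. I put this down to sensor noise, since readings with nothing held varied by up to about 1 N, but I did not confirm it.

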